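Click the weld carrier home on the sloping positioner

TASK

Take the blue dovetail carrier with the upright steel tab and slide it up the dovetail rail of the sloping weld positioner, from the open lower end, until it is fully home and the sprung catch clicks up into it. Let go and leave it locked there, and do not disturb the other things on the bench.

Things in the scene. Friction and masses are not known exactly. Their poses are not given: they have to be found in the camera images.
- carrier_centre (a point): Loose carrier, 0.3 to 0.5 kg: blue dovetail plate 80 long (x), 12 thick, 58 wide (y) at the underside, 44 at its top, with an upright steel tab in its middle. Point on the centre line, half-way up: 34 mm above the underside. x along plate and tab, z out of the plate's top. Both ends are alike: either may go in first. A pocket under mid-length takes the catch.
- carrier_tab (a point): Centre of the carrier's bright steel tab, the part to grip: 50 long (x), 12 thick (y), 56 tall, from 12 to 68 mm above the carrier's underside; this point is 40 mm above the underside.
- rail: Dovetail rail on the fixed grey positioner. x runs up the rail (30 degrees above level, towards the robot's left), y across, z square out of its floor. Origin: on the floor, 100 mm above the bench, where the middle of a home carrier's underside comes (carrier_centre then at x -2 to 1, y 0, z 34 to 36 mm). Undercut jaws from x -42 to 42, 16 mm high, 1.8 mm side play each side, 2.5 mm lift; end stop at x 41.
- rail_apron (a point): Point on the rail's floor at x -112 mm, y 0 of the rail: the plain open apron (floor 92 wide, from x -140 to -67) on which to lay the carrier, in line, before sliding it up. From x -67 to -43 flared guide walls 12 mm high narrow from 80 to 64 mm apart and lead into the jaws.
- catch (a joint): Sprung catch in the middle of the rail's floor: a brass tooth 24 long and 6.5 high, its ramp facing the low end. 0 = up; grows to 0.008 m as pressed down. The carrier rides over it (spring 2.4 to 4 N; pushing the carrier past takes about 4 to 9 N) and it springs back to 0 in the carrier's pocket once home.
- catch_pad (a point): Top of the red press pad (26 by 18 mm) that moves with the catch, beside the rail at its -y side, 12 mm above the rail floor. Pressing it would free the carrier.
- tee_centre (a point): Bystander: rusty welded tee, base 70 x 50 x 8 with an upright web 60 x 6, 42 mm high in all; point half-way up.
- tube_centre (a point): Bystander: bright square tube offcut 50 long (x), 40 x 40; point at its centre.
- hammer_grip (a point): Bystander: hammer 260 long lying on the bench; point on its handle.
- brush_grip (a point): Bystander: brush 240 long lying on the bench; point on its handle.
- slug_center (a point): Bystander: upright steel slug, diameter 26, 45 high; point at its centre.
- pipe_ring: Bystander: rusty pipe ring, diameter 60, 35 high; origin at the centre of its underside.
- tin: Bystander: closed tin, diameter 70, 110 high; origin at the centre of its underside.

How it is judged (in metres and radians):
On the way:
1. the carrier is sliding up inside the dovetail, holding the catch down (value of joint catch above 0.003 m and x of carrier_centre in the frame of rail between -0.055 and -0.008 m and y of carrier_centre in the frame of rail between -0.005 and 0.005 m and z of carrier_centre in the frame of rail between 0.029 and 0.041 m and angle between the z axis of carrier_centre and the z axis of rail, either way round below 0.1 rad and angle between the x axis of carrier_centre and the x axis of rail, either way round below 0.12 rad), for 0.1 s.
At the end, for the whole second after the job is handed in: The carrier sits in the dovetail, at rest and in line with the rail (within about 6 degrees), its centre no more than 5 mm short of the home point, and the catch is back up (less than 2 mm down), locking it (value of joint catch below 0.002 m and x of carrier_centre in the frame of rail between -0.005 and 0.004 m and y of carrier_centre in the frame of rail between -0.005 and 0.005 m and z of carrier_centre in the frame of rail between 0.029 and 0.041 m and angle between the z axis of carrier_centre and the z axis of rail, either way round below 0.1 rad and angle between the x axis of carrier_centre and the x axis of rail, either way round below 0.12 rad and linear speed of carrier below 0.01 m/s); the robot touches nothing.
It fails at once if a bystander is moved more than 40 mm (distance of any of tee_centre, tube_centre, hammer_grip, brush_grip, slug_center, pipe_ring, tin from where it was at the start of the episode above 0.04 m).
It also fails if it takes over 48 s, if anything falls off the work surface, if the arm or the gripper's body presses on something with over 40 N, if the wrist force passes 120 N, or if a joint passes its speed limit or range.

ROBOT

A 7-joint arm with a two-finger parallel gripper is mounted at the origin on the work surface. World frame = base frame: x ahead of the robot, y to its left, z up, the work surface at z = 0. Lengths are in mm, angles in rad, forces in N, time in s.
With the tool pointing down it reaches from about 425 to 1025 mm from the base axis. Payload 9.4 kg.
Tool frame: the origin (TCP) lies midway between the tips of the shut fingers; the grasp point (between the pads) lies 19 mm behind it; z points along the fingers, y is the direction in which the jaws open and shut (so a half turn about z gives the same grasp; the last joint's range is limited). The gripper opens to 93 mm and grips with 3 to 60 N. Pads are 15 mm wide; open, the fingers measure 128 mm over their backs; the gripper's body (75 mm by 188 mm) begins 65 mm behind the grasp point.
Start: joints at [-1.323, 0.599, -0.003, 1.599, 0.002, 0.943, -0.08], TCP at [231.366, 687.091, 218.618] pointing down, gripper open.
Joint ranges: [-2.57, 2.57], [-0.35, 1.97], [-1.29, 1.29], [0.11, 2.56], [-1.05, 4.19], [0.11, 1.86], [-2.63, 2.63]. Speed limits (rad/s): [2.22, 2.22, 3.01, 3.01, 3.14, 3.14, 3.14].

INTERFACE

Orientations are given as [roll, pitch, yaw] about the fixed x, y, z axes, in that order (R = Rz(yaw) Ry(pitch) Rx(roll)).
In Python, from plant import ctrl, optics gives the robot as it stands. The module is installed in compiled form; this text tells all that it offers.
- The arm moves only by the tool drive_tool, never from a script. Its argument "motion" is a list of rows, each a list of 7 numbers: the shift along the tool's x, y, z in units of 50 mm (1.0 is 50 mm), then the turn, a rotation vector about the tool's x, y, z in units of 5 degrees (1.0 is 5 degrees), then the gripper's target within -1 to 1 (shut at 1, half-way at 0, fully open at -1). In form: [[dx, dy, dz, ax, ay, az, claw], ...]. A call has 1 to 10 rows; each row shifts and turns the commanded pose from where the row before left it, along the tool's axes as they then stand; what a row does not reach is not made up. A row lasts 1/10 s, in which the tool goes at most 50 mm and 8.59 degrees, less where a joint would pass 70% of its speed; a pose out of reach is approached as far as the arm can. A call is refused whole if a number of a shift passes 1 or a number of a turn 1, either way. A call with a gripper value outside its range is refused whole. The fingers move at their own pace and stop on an object; "newtons" is the grip in N (left out, the last holds). Time passes only in rows, so rows that do not move let the fingers close. It gives the time, the measured TCP pose, the force and the opening at its end, in the units of the state.
- ctrl.get_state(): the state, without advancing time (a new reading comes with each control period).
- optics.camera(name): name is "scene" or "top" or "wrist"; returns the picture (480x640x3 uint8, blue, green, red); there is no depth.
- optics.camera_model(name): a dict with "intrinsics" (3x3 intrinsics, pixels), "origin" and "attitude" of the camera in the world. Camera axes: x right, y up, looking along -z (the intrinsics and any distortion apply to the point x, -y, -z); pixel columns grow to the right and rows downward; lengths in mm; the calibration is good to about 2 mm. A picture is of the moment at which its call begins: read the wrist's pose just before it. camera_model takes no time and is no camera call; for the wrist camera it gives the pose at the moment of the call.
- ctrl.sign_off(): hands the job in, once; it reports no verdict.
Trained networks look in the newest picture that a camera, given by its name, has taken for a name from the list of things; names that differ only in an ending like _2 or _b are one class to them, and where a whole thing is asked for, a point or a joint stands for the part that bears it (a point fixed in the world has none). Each returns a list of dicts, best first, with "confidence" (0 to 1); they miss things now and then, are a little off and sometimes report something else, mostly with a low value. They report only what shows in the picture. A call takes as long as a camera call.
- optics.recognise(name, camera): "bbox" ([centre column, centre row, width, height] as shares, 0 to 1, of the picture: columns of its width, rows of its height, round what is visible of it).
- optics.regions_of(name, camera): "pixels" (480x640 bool, what is visible of it) and "bbox" ([centre column, centre row, width, height] as shares, 0 to 1, of the picture: columns of its width, rows of its height, round what is visible of it).
- optics.place_of(name, camera): "location" ([column, row] as shares, 0 to 1, of the picture: columns of its width, rows of its height: a listed point, or the origin of a listed thing).
The state is a dict: "t": time; "qpos": joint angles; "joint_vel": joint speeds; "tau": joint torques, N m; "position": TCP position; "tcp_rot": TCP orientation; "force": force on the tool from outside, world axes, zero at the start; "ft_torque": the same for the moment, N m; "grip_width": opening from 0.0 (shut) to 1.0 (fully open).
Only numpy, scipy, OpenCV 4.12 (cv2) and the standard library are available. Lean on these libraries where they do the work, as an engineer would, in place of code of your own. Each camera call takes 0.05 s, during which the arm holds its last target.

## Working session

There is one attempt and no reset: what is moved stays moved. The work goes in short steps, Python scripts to look and compute and a tool call to move; the robot and the scene stay as the last step left them, time stands still between calls to the robot, and variables do not carry over. Pictures are saved under pics/ and viewed, and the job is handed in when it is done.

Besides the shell and the picture viewer there is one more tool, called after "Call:" as name([rows], argument=value, ...), one row to a line, values as JSON. drive_tool: Moves the arm, as the interface text tells. Its arguments: {"type":"object","properties":{"motion":{"type":"array"},"newtons":{"type":"number"}},"required":["motion"]}

```bash
mkdir -p pics; cat > h.py <<'E'
import numpy as np, cv2
from plant import ctrl, optics
from scipy.spatial.transform import Rotation as R
def att(m):
    a=np.array(m["attitude"],float)
    return a if a.shape==(3,3) else (R.from_euler('xyz',a).as_matrix() if a.size==3 else None)
def ray(m,uv):
    K=np.array(m["intrinsics"]); p=np.linalg.inv(K)@np.array([uv[0],uv[1],1.])
    d=att(m)@np.array([p[0],-p[1],-p[2]]); return np.array(m["origin"],float),d/np.linalg.norm(d)
def proj(m,P):
    c=att(m).T@(np.array(P,float)-np.array(m["origin"])); K=np.array(m["intrinsics"])
    q=K@np.array([c[0],-c[1],-c[2]]); return q[:2]/q[2]
def tri(rs):
    A=np.zeros((3,3));b=np.zeros(3)
    for o,d in rs:
        M=np.eye(3)-np.outer(d,d);A+=M;b+=M@o
    return np.linalg.solve(A,b)
E
python3 - <<'E'
from h import *
s=ctrl.get_state();print(s)
for n in("scene","top","wrist"):
    m=optics.camera_model(n);print(n,m)
    cv2.imwrite(f"pics/{n}0.png",optics.camera(n))
E
```

```text
{'t': 0.0, 'qpos': array([-1.3226893 ,  0.60013027, -0.00250511,  1.6001316 ,  0.00180997,
        0.94288315, -0.07980739]), 'joint_vel': array([-2.41603036e-04, -4.22656631e-04,  1.39611707e-03,  5.46624973e-04,
        3.54292914e-04, -1.18670283e-04, -7.91414980e-05]), 'tau': array([ 2.49237266e-03, -7.65073872e+01,  1.49707820e+00, -2.52352273e+01,
       -5.26110828e-02,  1.69160776e-02,  1.80205093e-04]), 'position': array([231.25381396, 686.616299  , 217.75618603]), 'tcp_rot': array([-3.14005126e+00,  1.71743032e-04,  2.81681126e+00]), 'force': array([ 0.82554765,  0.11121786, -0.00508385]), 'ft_torque': array([ 0.03321273, -0.01897859, -0.0298588 ]), 'grip_width': 0.9971072198816149}
scene {'intrinsics': array([[554.1701375 ,   0.        , 314.74568617],
       [  0.        , 554.1701375 , 239.22000993],
       [  0.        ,   0.        ,   1.        ]]), 'origin': array([1808.85173801,  -33.49438834,  880.47447585]), 'attitude': array([1.02001919, 0.01325236, 1.52343768])}
top {'intrinsics': array([[454.84403381,   0.        , 321.51829031],
       [  0.        , 454.84403381, 229.69730718],
       [  0.        ,   0.        ,   1.        ]]), 'origin': array([ 306.09719445,   23.24360881, 1295.18334737]), 'attitude': array([ 0.17815043, -0.02326278, -1.54275698])}
wrist {'intrinsics': array([[337.14713051,   0.        , 324.79912576],
       [  0.        , 337.14713051, 242.38748362],
       [  0.        ,   0.        ,   1.        ]]), 'origin': array([152.08552226, 714.1357246 , 384.58057933]), 'attitude': array([-3.01916739e-01,  5.28363443e-04,  1.24631230e+00])}
```

View pics/scene0.png

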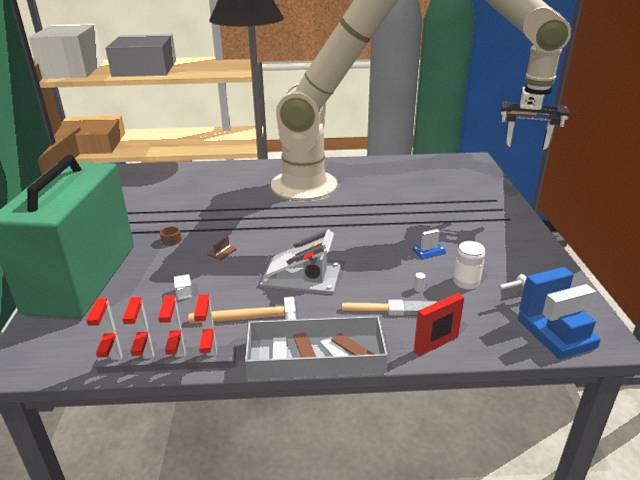

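View pics/top0.png

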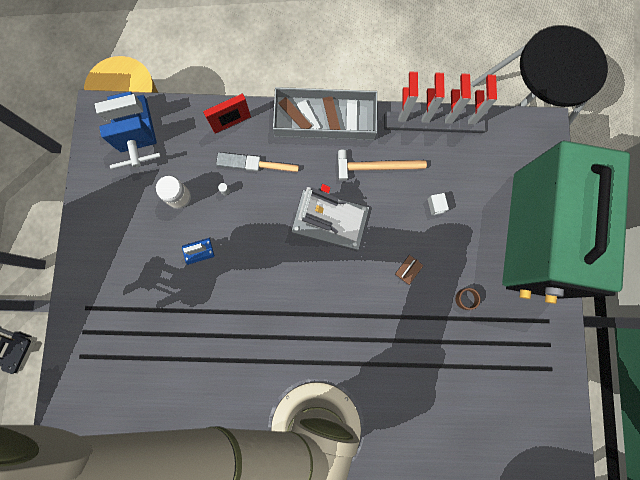

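```bash
python3 - <<'E'
from h import *
print(ctrl.get_state()['t'])
M={c:optics.camera_model(c) for c in("scene","top")}
for n in ["carrier_centre","carrier_tab","rail","rail_apron","catch_pad","tee_centre","tube_centre","hammer_grip","brush_grip","slug_center","pipe_ring","tin"]:
    rs=[];o=[]
    for c in M:
        r=optics.place_of(n,c)
        o.append([(np.round(np.array(x["location"])*[640,480],1).tolist(),round(x["confidence"],2)) for x in r[:2]])
        if r: rs.append(ray(M[c],np.array(r[0]["location"])*[640,480]))
    P=tri(rs) if len(rs)==2 else None
    print(n,o,None if P is None else P.round(1), None if P is None else [round(np.linalg.norm(np.cross(d,P-q)),1) for q,d in rs])
print(ctrl.get_state()['t'])
E
```

```text
0.15
carrier_centre [[([430.2, 242.8], 0.68)], [([194.3, 248.8], 0.61)]] [469.  352.5  31. ] [np.float64(0.4), np.float64(0.4)]
carrier_tab [[([430.3, 238.3], 0.91), ([183.8, 286.2], 0.35)], [([437.0, 204.5], 0.72), ([198.1, 249.4], 0.56)]] [651.3   9.8 270.6] [np.float64(282.9), np.float64(282.9)]
rail [[([312.5, 248.2], 0.62)], [([317.1, 211.0], 0.63), ([364.2, 167.2], 0.48)]] [574.   11.7  93.9] [np.float64(3.0), np.float64(3.0)]
rail_apron [[([278.5, 261.5], 0.71)], [([349.0, 220.4], 0.74)]] [560.6 -79.6  46.6] [np.float64(3.8), np.float64(3.8)]
catch_pad [[([308.1, 254.3], 0.46)], [([324.5, 190.6], 0.57)]] [627.3  -4.  110. ] [np.float64(0.7), np.float64(0.7)]
tee_centre [[([221.1, 245.4], 0.94)], [([410.0, 268.6], 0.76)]] [ 432.7 -251.8   25.1] [np.float64(0.5), np.float64(0.5)]
tube_centre [[([181.6, 284.9], 0.62)], [([436.5, 203.0], 0.8)]] [ 624.5 -332.6   26.8] [np.float64(3.6), np.float64(3.6)]
hammer_grip [[([260.0, 312.6], 0.98)], [([351.2, 220.4], 0.61), ([363.3, 164.7], 0.56)]] [ 592.1 -118.2 -102.6] [np.float64(23.7), np.float64(23.7)]
brush_grip [[([371.2, 306.9], 0.63)], [([274.7, 162.1], 0.87), ([409.3, 269.7], 0.58)]] [733.8 144.4  17. ] [np.float64(1.7), np.float64(1.7)]
slug_center [[([417.8, 280.7], 0.51), ([221.1, 244.1], 0.23)], []] None None
pipe_ring [[([168.1, 239.1], 0.77), ([276.4, 263.4], 0.2)], [([462.5, 296.4], 0.79)]] [ 360.9 -412.3    7.6] [np.float64(8.3), np.float64(8.3)]
tin [[([463.7, 281.2], 0.94), ([305.5, 256.0], 0.39)], [([177.0, 199.4], 0.98)]] [615.5 417.7  -1.5] [np.float64(4.7), np.float64(4.7)]
1.35
```

The top and scene views agree. The carrier is near (469, 352) with its tab yawed about 115°, and the rail origin is near (574, 12) with uphill towards +y. I'll fly over the rail first for a close wrist view.

```bash
cat >> h.py <<'E'
from scipy.linalg import logm,expm
def T(p,Rm):
    t=np.eye(4);t[:3,:3]=Rm;t[:3,3]=p;return t
def cur():
    s=ctrl.get_state(); return T(s["position"],R.from_euler('xyz',s["tcp_rot"]).as_matrix())
def plan(target,N,T0=None):
    T0=cur() if T0 is None else T0
    S=expm(np.real(logm(np.linalg.inv(T0)@target))/N)
    d=S[:3,3]/50; w=np.degrees(R.from_matrix(S[:3,:3]).as_rotvec())/5
    row=np.r_[d,w]; print("N",N,"row",row.round(3).tolist()); return row
def down(yawdeg): return R.from_euler('xyz',[np.pi,0,np.radians(yawdeg)]).as_matrix()
E
python3 - <<'E'
from h import *
plan(T([540,-20,330],down(82)),17)
E
```

```text
N 17 row [-0.968, -0.179, -0.131, 0.0, -0.0, 0.934]
```

Call:
drive_tool([
  [-0.968,-0.179,-0.131,0,0,0.934,-1],
  [-0.968,-0.179,-0.131,0,0,0.934,-1],
  [-0.968,-0.179,-0.131,0,0,0.934,-1],
  [-0.968,-0.179,-0.131,0,0,0.934,-1],
  [-0.968,-0.179,-0.131,0,0,0.934,-1],
  [-0.968,-0.179,-0.131,0,0,0.934,-1],
  [-0.968,-0.179,-0.131,0,0,0.934,-1],
  [-0.968,-0.179,-0.131,0,0,0.934,-1],
  [-0.968,-0.179,-0.131,0,0,0.934,-1],
  [-0.968,-0.179,-0.131,0,0,0.934,-1],
], newtons=30)

```text
t: 2.35
position: [539.5, 317.9, 284.5]
tcp_rot: [3.141, 0.0, 1.998]
force: [1.3, -0.0, -0.2]
grip_width: 1.004
```

Call:
drive_tool([
  [-0.968,-0.179,-0.131,0,0,0.934,-1],
  [-0.968,-0.179,-0.131,0,0,0.934,-1],
  [-0.968,-0.179,-0.131,0,0,0.934,-1],
  [-0.968,-0.179,-0.131,0,0,0.934,-1],
  [-0.968,-0.179,-0.131,0,0,0.934,-1],
  [-0.968,-0.179,-0.131,0,0,0.934,-1],
  [-0.968,-0.179,-0.131,0,0,0.934,-1],
  [0,0,0,0,0,0,-1],
  [0,0,0,0,0,0,-1],
])

```text
t: 3.25
position: [539.6, -21.1, 330.5]
tcp_rot: [3.141, -0.001, 1.429]
force: [0.3, 0.8, 1.1]
grip_width: 0.997
```

```bash
python3 - <<'E'
from h import *
s=ctrl.get_state();print(s['t'],s['position'],s['tcp_rot'],s['qpos'])
m=optics.camera_model("wrist");print(m)
im=optics.camera("wrist");cv2.imwrite("pics/w1.png",im)
for n in ["rail","rail_apron","catch_pad"]:
    print(n,[(np.round(np.array(x["location"])*[640,480],1).tolist(),round(x["confidence"],2)) for x in optics.place_of(n,"wrist")[:2]])
import pickle;pickle.dump(m,open("m_w1.pkl","wb"))
t=optics.camera("top");cv2.imwrite("pics/top1.png",t)
E
```

```text
3.25 [539.59624681 -21.14593438 330.52008584] [ 3.14060653e+00 -7.17736761e-04  1.42920602e+00] [-0.43400462  0.2730358   0.4789715   1.90587225 -0.14931913  0.99618583
 -0.03044351]
{'intrinsics': array([[337.14713051,   0.        , 324.79912576],
       [  0.        , 337.14713051, 242.38748362],
       [  0.        ,   0.        ,   1.        ]]), 'origin': array([550.85322448,  61.83195593, 497.32436677]), 'attitude': array([-0.30031582, -0.00108125, -0.14132191])}
rail [([449.1, 46.3], 0.75), ([352.9, 179.3], 0.65)]
rail_apron [([342.9, 245.4], 0.57)]
catch_pad [([405.0, 188.5], 0.79), ([279.1, 347.9], 0.74)]
```

View pics/w1.png

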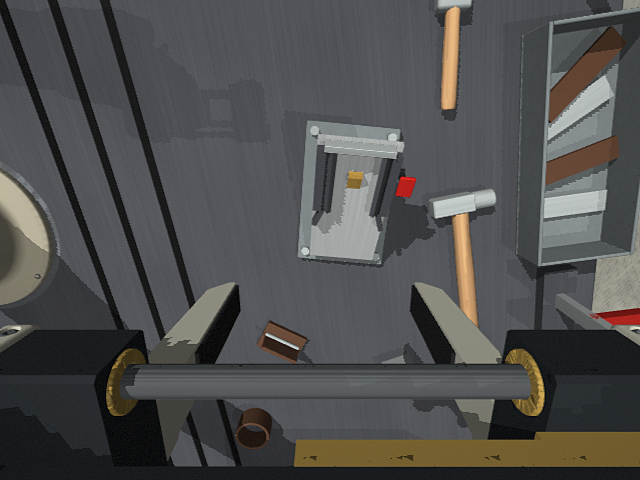

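The wrist view shows the whole rail: brass catch at (355,180), red pad at (405,187), and the open apron end at the bottom, around (342,255). I'll zoom in to fit the rail's position and yaw.

```bash
cat >> h.py <<'E'
def railT(x,y,yaw):
    return T([x,y,100],R.from_euler('ZY',[yaw,-30],degrees=True).as_matrix())
def overlay(img,m,RT,box,k):
    u0,v0,u1,v1=box
    c=cv2.resize(img[v0:v1,u0:u1],None,fx=k,fy=k,interpolation=cv2.INTER_CUBIC)
    def L(a,b,col):
        p=[(proj(m,(RT@np.r_[q,1])[:3])-[u0,v0]+.5)*k for q in(a,b)]
        cv2.line(c,tuple(int(v) for v in p[0]),tuple(int(v) for v in p[1]),col,1)
    L([-140,-46,0],[-140,46,0],(0,255,0))
    for s in(1,-1):
        L([-140,s*46,0],[-67,s*46,0],(0,255,0)); L([-67,s*40,12],[-43,s*32,12],(0,255,255)); L([-42,s*24,16],[42,s*24,16],(255,0,255))
    L([41,-30,12],[41,30,12],(255,255,0)); L([-12,-12,0],[-12,12,0],(0,0,255));L([12,-12,6.5],[12,12,6.5],(0,0,255))
    return c
E
python3 - <<'E'
from h import *
import pickle
m=pickle.load(open("m_w1.pkl","rb"))
im=cv2.imread("pics/w1.png")
cv2.imwrite("pics/w1z.png",cv2.resize(im[115:275,290:425],None,fx=3.7,fy=3.7,interpolation=cv2.INTER_CUBIC))
cv2.imwrite("pics/w1o.png",overlay(im,m,railT(574,12,82),(290,115,425,275),3.7))
E
```

```text
(no output)
```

View pics/w1z.png

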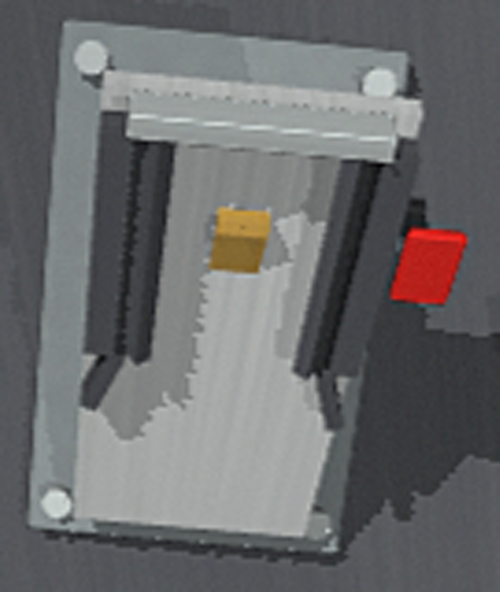

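View pics/w1o.png

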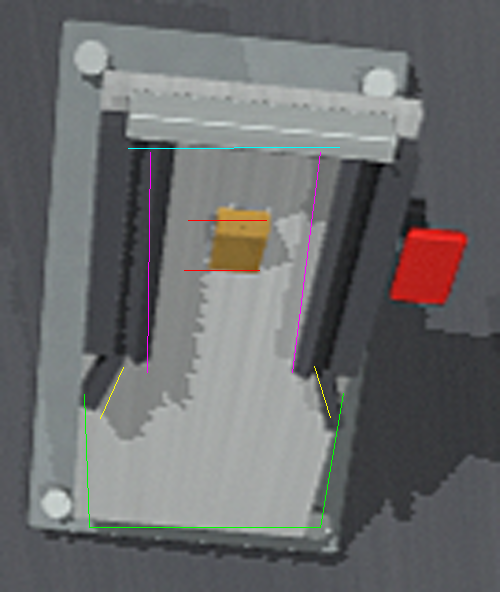

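```bash
python3 - <<'E'
from h import *
import pickle
from scipy.optimize import least_squares
m=pickle.load(open("m_w1.pkl","rb"))
z=lambda a:np.array(a)/3.7+[290,115]-.5
# (x, z, halfwidth idx or val, left px, right px)
F=[(-140,0,46,(77,519),(308,535)),(-67,12,'f',(92,408),(337,432)),(-42,16,'l',(150,358),(297,375)),(-12,0,'c',(213,270),(260,273)),(41,16,'e',(130,138),(392,160))]
def res(p,full=False):
    RT=railT(*p[:3]);hw=dict(f=p[3],l=p[4],c=p[5],e=p[6]);o=[]
    for x,zz,h,a,b in F:
        H=hw.get(h,h)
        for s,q in((1,a),(-1,b)):
            d=proj(m,(RT@[x,s*H,zz,1])[:3])-z(q)
            if h=='e': d=d*.3
            o.append(d)
    return np.concatenate(o)
r=least_squares(res,[574,12,82,40,24,8,46]);print(r.x.round(2));print(res(r.x).reshape(-1,2).round(1).tolist())
im=cv2.imread("pics/w1.png")
cv2.imwrite("pics/w1p.png",overlay(im,m,railT(*r.x[:3]),(290,115,425,275),3.7))
mt=optics.camera_model("top")
cv2.imwrite("pics/top1p.png",overlay(cv2.imread("pics/top0.png"),mt,railT(*r.x[:3]),(280,170,380,260),6))
ms=optics.camera_model("scene")
cv2.imwrite("pics/s1p.png",overlay(cv2.imread("pics/scene0.png"),ms,railT(*r.x[:3]),(250,220,350,300),6))
E
```

```text
[579.38  11.42  76.94  42.92  24.54   7.6   37.22]
[[-0.2, -0.7], [-0.3, 0.1], [-0.0, -0.4], [0.1, -1.3], [0.2, 2.0], [0.3, 0.8], [-0.1, -0.7], [-0.1, -0.4], [0.1, 0.5], [0.1, 0.6]]
```

View pics/w1p.png

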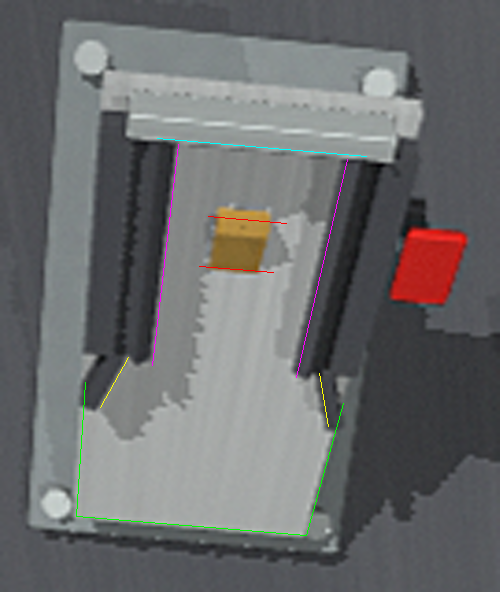

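View pics/top1p.png

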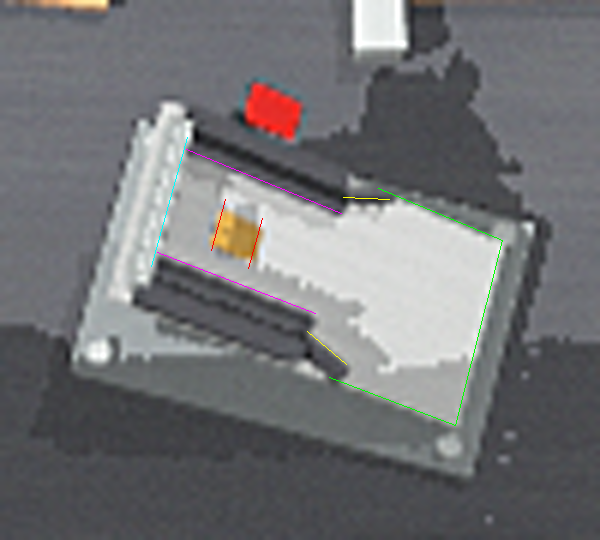

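View pics/s1p.png

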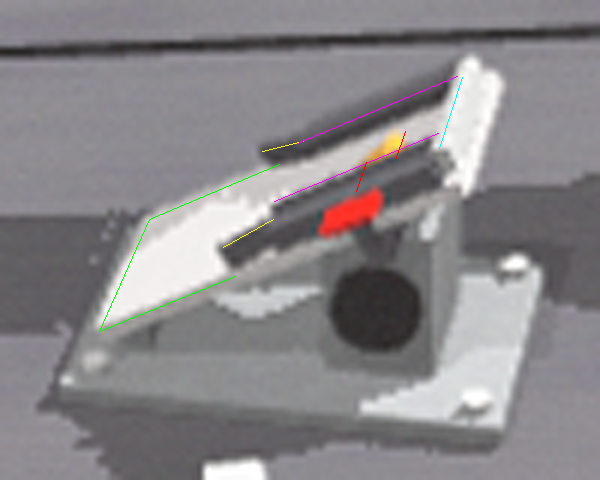

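The fit is good in all three views: rail at about (579, 11.5), yaw 77°. Next, a hover over the carrier.

```bash
python3 - <<'E'
from h import *
plan(T([494,298,250],down(115)),8)
E
```

```text
N 8 row [0.811, -0.024, 0.199, -0.001, -0.0, -0.821]
```

Call:
drive_tool([
  [0.811,-0.024,0.199,0,0,-0.821,-1],
  [0.811,-0.024,0.199,0,0,-0.821,-1],
  [0.811,-0.024,0.199,0,0,-0.821,-1],
  [0.811,-0.024,0.199,0,0,-0.821,-1],
  [0.811,-0.024,0.199,0,0,-0.821,-1],
  [0.811,-0.024,0.199,0,0,-0.821,-1],
  [0.811,-0.024,0.199,0,0,-0.821,-1],
  [0.811,-0.024,0.199,0,0,-0.821,-1],
  [0,0,0,0,0,0,-1],
  [0,0,0,0,0,0,-1],
])

```text
t: 4.5
position: [493.9, 298.2, 249.7]
tcp_rot: [-3.14, 0.0, 2.007]
force: [0.6, -0.4, 0.5]
grip_width: 0.999
```

```bash
python3 - <<'E'
from h import *
import pickle
s=ctrl.get_state();print(s['t'],s['position'],s['tcp_rot'])
m=optics.camera_model("wrist")
im=optics.camera("wrist");cv2.imwrite("pics/w2.png",im)
for n in ["carrier_tab","carrier_centre"]:
    print(n,[(np.round(np.array(x["location"])*[640,480],1).tolist(),round(x["confidence"],2)) for x in optics.place_of(n,"wrist")[:2]])
pickle.dump(m,open("m_w2.pkl","wb"))
hsv=cv2.cvtColor(im,cv2.COLOR_BGR2HSV)
mk=((hsv[...,0]>100)&(hsv[...,0]<125)&(hsv[...,1]>140)).astype(np.uint8)
n,l,st,c=cv2.connectedComponentsWithStats(mk);print(st[1:][st[1:,4]>100])
i=1+np.argmax(st[1:,4]);x,y,w,h=st[i,:4];print(x,y,w,h)
b=(x-15,y-25,x+w+15,y+h+15);print(b)
cv2.imwrite("pics/w2z.png",cv2.resize(im[b[1]:b[3],b[0]:b[2]],None,fx=5,fy=5,interpolation=cv2.INTER_CUBIC)[:600,:800])
E
```

```text
4.5 [493.93655423 298.21654032 249.70951987] [-3.14038772e+00  2.88169600e-04  2.00744107e+00]
carrier_tab [([325.1, 164.6], 0.58)]
carrier_centre [([324.4, 162.9], 0.69)]
[[ 618  115   22   50  693]
 [ 298  122   55   75 2566]]
298 122 55 75
(np.int32(283), np.int32(97), np.int32(368), np.int32(212))
```

View pics/w2.png

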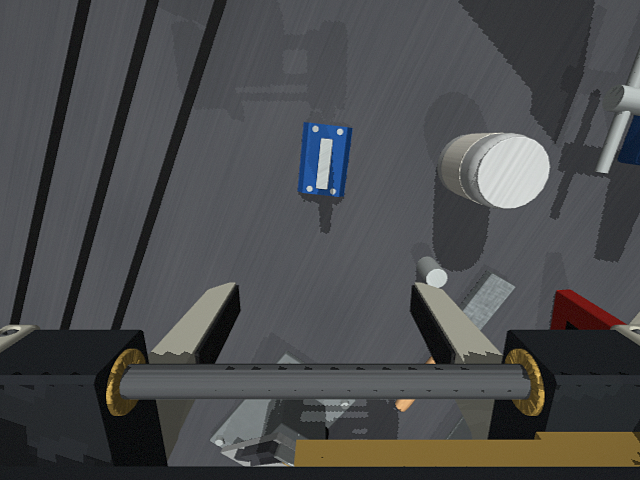

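View pics/w2z.png

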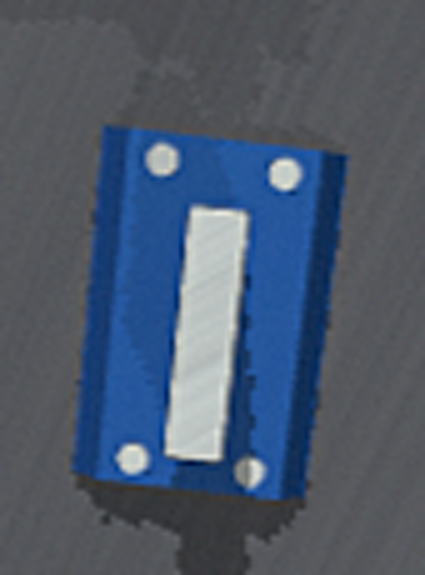

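The carrier is clear at (325,160), with the tab top running along it and tilted about 6° to the tool. I'll fit its pose from the corners.

```bash
python3 - <<'E'
from h import *
import pickle
from scipy.optimize import least_squares
m=pickle.load(open("m_w2.pkl","rb"))
z=lambda a:np.array(a)/5+[283,97]-.5+.1
P=[(40,29,0),(40,-29,0),(-40,29,0),(-40,-29,0),(25,6,68),(25,-6,68),(-25,-6,68),(-25,6,68)]
U=[(104,126),(348,155),(73,473),(303,500),(190,206),(249,211),(222,461),(165,456)]
def res(p):
    C=T([p[0],p[1],p[3]],R.from_euler('z',p[2],degrees=True).as_matrix())
    return np.concatenate([proj(m,(C@np.r_[q,1])[:3])-z(u) for q,u in zip(P,U)])
r=least_squares(res,[469,352,115,0]);print(r.x.round(2));print(res(r.x).reshape(-1,2).round(1).tolist())
r2=least_squares(lambda p:res(np.r_[p,0]),[469,352,115]);print(r2.x.round(2))
x,y,w=r2.x
# grasp point 46 above underside -> TCP z 27
plan(T([x,y,120],down(w)),4)
plan(T([x,y,27],down(w)),3,T([x,y,120],down(w)))
E
```

```text
[468.29 350.68 108.66   0.57]
[[-0.4, 0.1], [0.3, 0.2], [-0.2, -0.8], [0.5, -1.0], [-0.1, -0.1], [0.2, 0.3], [-0.1, 0.7], [-0.3, 0.4]]
[468.3  350.65 108.66]
N 4 row [0.305, -0.021, 0.653, 0.001, 0.002, 0.304]
N 3 row [0.0, 0.0, 0.62, 0.0, 0.0, -0.0]
```

Call:
drive_tool([
  [0.305,-0.021,0.653,0,0,0.304,-1],
  [0.305,-0.021,0.653,0,0,0.304,-1],
  [0.305,-0.021,0.653,0,0,0.304,-1],
  [0.305,-0.021,0.653,0,0,0.304,-1],
  [0,0,0.5,0,0,0,-1],
  [0,0,0.5,0,0,0,-1],
  [0,0,0.5,0,0,0,-1],
  [0,0,0.36,0,0,0,-1],
  [0,0,0,0,0,0,-1],
  [0,0,0,0,0,0,-1],
])

```text
t: 5.65
position: [468.4, 350.7, 27.2]
tcp_rot: [3.141, 0.0, 1.897]
force: [0.7, 0.1, -0.7]
grip_width: 1.006
```

```bash
python3 - <<'E'
from h import *
s=ctrl.get_state();print(s['t'],s['position'],s['tcp_rot'],np.degrees(s['tcp_rot'][2]),s['force'])
cv2.imwrite("pics/w3.png",optics.camera("wrist"))
E
```

```text
5.65 [468.37177234 350.68180426  27.18626645] [3.14143632e+00 4.63912078e-04 1.89659965e+00] 108.6671555866064 [ 0.72017813  0.11224135 -0.66344847]
```

View pics/w3.png

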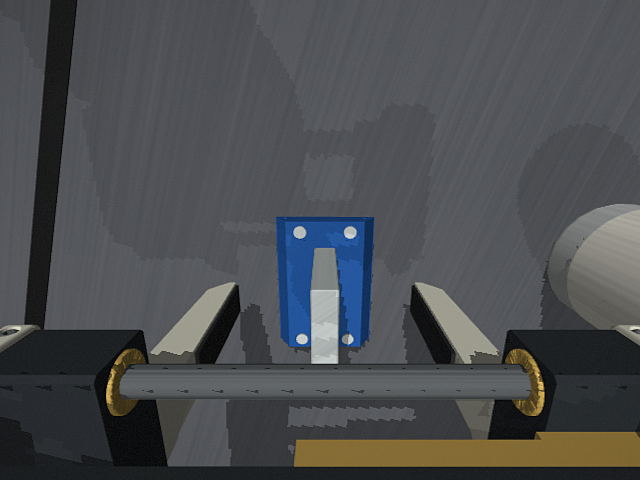

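The tab (325,300) stands centred between the open fingers, parallel to the pads. Closing on it now.

Call:
drive_tool([
  [0,0,0,0,0,0,1],
  [0,0,0,0,0,0,1],
  [0,0,0,0,0,0,1],
  [0,0,0,0,0,0,1],
  [0,0,0,0,0,0,1],
  [0,0,0,0,0,0,1],
  [0,0,0,0,0,0,1],
  [0,0,0,0,0,0,1],
], newtons=45)

```text
t: 6.5
position: [467.5, 351.5, 26.7]
tcp_rot: [-3.142, 0.0, 1.898]
force: [0.4, -0.0, 0.1]
grip_width: 0.36
```

Call:
drive_tool([
  [0,0,-0.5,0,0,0,1],
  [0,0,-1,0,0,0,1],
  [0,0,-1,0,0,0,1],
  [0,0,-1,0,0,0,1],
  [0,0,0,0,0,0,1],
])

```text
t: 7.0
position: [470.2, 353.1, 208.2]
tcp_rot: [3.132, -0.004, 1.898]
force: [0.3, 0.3, 0.7]
grip_width: 0.007
```

```bash
python3 - <<'E'
from h import *
s=ctrl.get_state();print(s['t'],s['position'],s['tcp_rot'],s['force'],s['ft_torque'],s['grip_width'])
cv2.imwrite("pics/w4.png",optics.camera("wrist"))
RT=railT(579.4,11.4,76.9)
# TCP in rail frame: orientation x along rail x, z = -rail z ; underside height h => TCP z = h+27
Rr=RT[:3,:3]@np.diag([1,-1,-1])
def tg(x,h): return T((RT@[x,0,h+27,1])[:3],Rr)
for x,h in((-125,60),(-112,2),(-55,2),(0,1)): print(x,h,tg(x,h)[:3,3].round(1),R.from_matrix(Rr).as_euler('xyz').round(3))
mid=tg(-125,70); 
for N in (10,12,14): plan(mid,N)
E
```

```text
7.0 [470.22874876 353.10062525 208.18432688] [ 3.13234398 -0.00410129  1.89769585] [0.28651356 0.34209491 0.65301689] [-0.06687903  0.04630631 -0.01549583] 0.0071691938897876974
-125 60 [ 545.  -136.4  112.8] [ 3.142 -0.524  1.342]
-112 2 [554.1 -97.2  69.1] [ 3.142 -0.524  1.342]
-55 2 [565.3 -49.1  97.6] [ 3.142 -0.524  1.342]
0 1 [576.2  -2.2 124.2] [ 3.142 -0.524  1.342]
N 10 row [-1.032, 0.065, -0.074, -0.161, 0.579, 0.624]
N 12 row [-0.859, 0.058, -0.065, -0.134, 0.483, 0.52]
N 14 row [-0.736, 0.053, -0.058, -0.115, 0.414, 0.446]
```

View pics/w4.png

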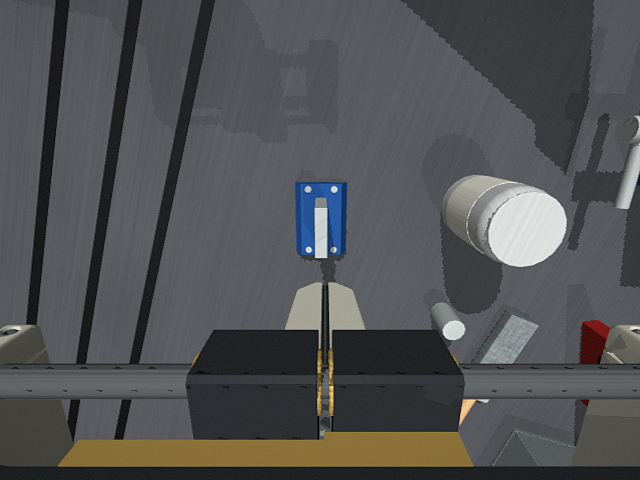

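I lifted before the slow fingers had closed (opening still 0.36). The carrier stayed where it was, at (320,220) and upright. I'll reopen half-way, go back down, and give the fingers enough time.

Call:
drive_tool([
  [0,0,0,0,0,0,0],
  [0,0,0,0,0,0,0],
  [0,0,0,0,0,0,0],
  [0,0,0,0,0,0,0],
  [0,0,0,0,0,0,0],
  [0,0,0,0,0,0,0],
  [0,0,0,0,0,0,0],
  [0,0,0,0,0,0,0],
  [0,0,0,0,0,0,0],
])

```text
t: 7.95
position: [467.5, 351.5, 201.8]
tcp_rot: [3.142, 0.0, 1.898]
force: [-0.1, 0.9, -0.7]
grip_width: 0.504
```

```bash
python3 - <<'E'
from h import *
s=ctrl.get_state();print(s['t'],s['position'],s['tcp_rot'],s['grip_width'])
m=optics.camera_model("wrist")
im=optics.camera("wrist");cv2.imwrite("pics/w5.png",im)
for k,z in(((0,0,0)),) if 0 else []: pass
C=T([468.3,350.65,0],R.from_euler('z',108.66,degrees=True).as_matrix())
for q in [(40,29,0),(40,-29,0),(-40,29,0),(-40,-29,0),(25,6,68),(25,-6,68),(-25,-6,68),(-25,6,68)]:
    p=proj(m,(C@np.r_[q,1])[:3]); cv2.circle(im,tuple(int(round(v)) for v in p),1,(0,255,0),-1)
cv2.imwrite("pics/w5z.png",cv2.resize(im[140:300,250:400],None,fx=3.5,fy=3.5))
plan(T([468.3,350.65,27],down(108.66)),5)
E
```

```text
7.95 [467.53169635 351.49907342 201.81635349] [3.14151533e+00 7.03403051e-06 1.89827509e+00] 0.5041070321177661
N 5 row [-0.004, 0.002, 0.699, 0.0, -0.0, 0.004]
```

View pics/w5z.png

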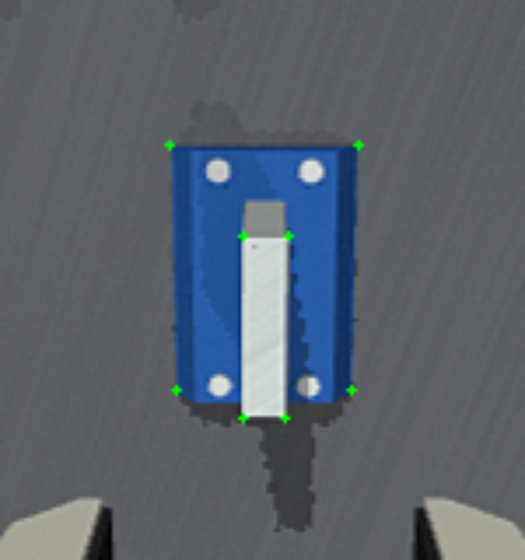

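The carrier has not moved; the projected corners match. Descend and close.

Call:
drive_tool([
  [-0.004,0.002,0.9,0,0,0,0],
  [-0.004,0.002,0.9,0,0,0,0],
  [-0.004,0.002,0.9,0,0,0,0],
  [-0.004,0.002,0.5,0,0,0,0],
  [-0.004,0.002,0.296,0,0,0,0],
  [0,0,0,0,0,0,0],
  [0,0,0,0,0,0,1],
  [0,0,0,0,0,0,1],
  [0,0,0,0,0,0,1],
  [0,0,0,0,0,0,1],
], newtons=45)

```text
t: 9.0
position: [468.7, 351.2, 28.0]
tcp_rot: [3.14, -0.001, 1.898]
force: [0.3, -0.6, 0.0]
grip_width: 0.203
```

Call:
drive_tool([
  [0,0,0,0,0,0,1],
  [0,0,0,0,0,0,1],
  [0,0,0,0,0,0,1],
  [0,0,0,0,0,0,1],
])

```text
t: 9.4
position: [468.5, 351.0, 27.7]
tcp_rot: [3.141, -0.0, 1.898]
force: [-1.3, -0.5, 6.5]
grip_width: 0.128
```

Gripped: the opening of 0.128 is about 12 mm, the tab's thickness. Lifting.

Call:
drive_tool([
  [0,0,0,0,0,0,1],
  [0,0,-0.4,0,0,0,1],
  [0,0,-0.8,0,0,0,1],
  [0,0,-1,0,0,0,1],
  [0,0,-1,0,0,0,1],
  [0,0,-0.5,0,0,0,1],
  [0,0,0,0,0,0,1],
  [0,0,0,0,0,0,1],
])

```text
t: 10.2
position: [467.7, 350.6, 211.6]
tcp_rot: [-3.141, -0.0, 1.899]
force: [0.7, -0.1, -4.6]
grip_width: 0.127
```

```bash
cat >> h.py <<'E'
RT=railT(579.4,11.4,76.9)
Rr=RT[:3,:3]@np.diag([1,-1,-1])
G=27
def tg(x,h,y=0): return T((RT@[x,y,h+G,1])[:3],Rr)
E
python3 - <<'E'
from h import *
s=ctrl.get_state();print(s['t'],s['position'],s['tcp_rot'],s['force'],s['ft_torque'],s['grip_width'])
m=optics.camera_model("wrist");im=optics.camera("wrist");cv2.imwrite("pics/w6.png",im)
C=cur()@T([0,0,G],np.diag([1,-1,-1]))
for q in [(40,29,0),(40,-29,0),(-40,29,0),(-40,-29,0),(25,6,68),(25,-6,68),(-25,-6,68),(-25,6,68)]:
    p=proj(m,(C@np.r_[q,1])[:3]); cv2.circle(im,tuple(int(round(v)) for v in p),2,(0,255,0),-1)
cv2.imwrite("pics/w6o.png",im)
for N in (12,14): plan(tg(-125,70),N)
T0=cur();
for i in range(1,13):
    S=expm(np.real(logm(np.linalg.inv(T0)@tg(-125,70)))*i/12); 
    if i%3==0: print((T0@S)[:3,3].round(0))
E
```

```text
10.2 [467.73856462 350.58596729 211.64645327] [-3.14136374e+00 -1.69083832e-04  1.89868167e+00] [ 0.68816323 -0.12543369 -4.61594088] [-0.04838831  0.08191577 -0.02525771] 0.12732913129107565
N 12 row [-0.858, 0.061, -0.053, -0.141, 0.488, 0.519]
N 14 row [-0.735, 0.054, -0.048, -0.121, 0.418, 0.445]
[512. 229. 213.]
[540. 104. 199.]
[550. -21. 169.]
[ 544. -141.  122.]
```

View pics/w6o.png

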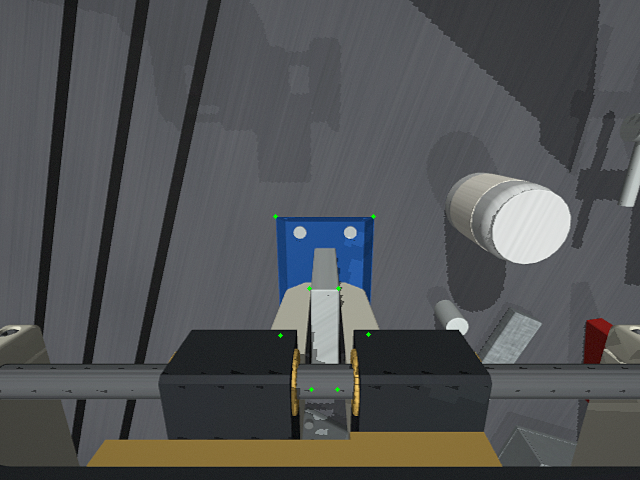

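The grip is centred and the model overlay matches. I'll travel via a higher waypoint to stay clear of the end stop.

```bash
python3 - <<'E'
from h import *
W=tg(-100,150);T0=cur();N=12
plan(W,N);L=np.real(logm(np.linalg.inv(T0)@W))
for i in range(0,13,2):
    Q=T0@expm(L*i/12); C=Q@T([0,0,G],np.diag([1,-1,-1]))
    P=[np.linalg.inv(RT)@C@np.r_[q,1] for q in[(40,29,0),(40,-29,0),(-40,29,0),(-40,-29,0)]]
    print(Q[:3,3].round(0),np.array(P)[:,:3].round(0).tolist())
E
```

```text
N 12 row [-0.855, 0.058, -0.194, -0.141, 0.488, 0.519]
[467. 350. 211.] [[322.0, 232.0, -89.0], [348.0, 182.0, -105.0], [263.0, 189.0, -55.0], [289.0, 140.0, -71.0]]
[499. 270. 228.] [[276.0, 182.0, -39.0], [299.0, 130.0, -51.0], [211.0, 146.0, -9.0], [234.0, 94.0, -21.0]]
[522. 186. 239.] [[222.0, 138.0, 8.0], [241.0, 84.0, -1.0], [152.0, 108.0, 33.0], [171.0, 54.0, 24.0]]
[539. 100. 241.] [[160.0, 100.0, 51.0], [175.0, 44.0, 45.0], [86.0, 78.0, 71.0], [101.0, 22.0, 64.0]]
[547.  13. 236.] [[92.0, 69.0, 90.0], [102.0, 12.0, 86.0], [14.0, 54.0, 103.0], [25.0, -3.0, 99.0]]
[547. -74. 224.] [[18.0, 45.0, 123.0], [23.0, -13.0, 121.0], [-61.0, 38.0, 130.0], [-56.0, -20.0, 128.0]]
[ 540. -159.  203.] [[-60.0, 29.0, 150.0], [-60.0, -29.0, 150.0], [-140.0, 29.0, 150.0], [-140.0, -29.0, 150.0]]
```

Call:
drive_tool([
  [-0.855,0.058,-0.194,-0.141,0.488,0.519,1],
  [-0.855,0.058,-0.194,-0.141,0.488,0.519,1],
  [-0.855,0.058,-0.194,-0.141,0.488,0.519,1],
  [-0.855,0.058,-0.194,-0.141,0.488,0.519,1],
  [-0.855,0.058,-0.194,-0.141,0.488,0.519,1],
  [-0.855,0.058,-0.194,-0.141,0.488,0.519,1],
  [-0.855,0.058,-0.194,-0.141,0.488,0.519,1],
  [-0.855,0.058,-0.194,-0.141,0.488,0.519,1],
  [-0.855,0.058,-0.194,-0.141,0.488,0.519,1],
  [-0.855,0.058,-0.194,-0.141,0.488,0.519,1],
])

```text
t: 11.25
position: [547.4, -75.7, 222.2]
tcp_rot: [3.12, -0.44, 1.44]
force: [0.9, 1.1, -3.3]
grip_width: 0.129
```

Call:
drive_tool([
  [-0.855,0.058,-0.194,-0.141,0.488,0.519,1],
  [-0.855,0.058,-0.194,-0.141,0.488,0.519,1],
  [0,0,0,0,0,0,1],
  [0,0,0,0,0,0,1],
])

```text
t: 11.65
position: [539.0, -160.5, 201.0]
tcp_rot: [-3.138, -0.525, 1.336]
force: [0.1, 0.1, -3.0]
grip_width: 0.128
```

```bash
python3 - <<'E'
from h import *
s=ctrl.get_state();print(s['t'],s['position'],s['tcp_rot'],s['force'],s['grip_width'],s['qpos'].round(2))
print(np.degrees(R.from_matrix(Rr.T@cur()[:3,:3]).as_rotvec()).round(2))
plan(tg(-112,30),3)
plan(tg(-112,8),1,tg(-112,30))
m=optics.camera_model("wrist");im=optics.camera("wrist")
cv2.imwrite("pics/w7.png",im)
cv2.imwrite("pics/w7o.png",overlay(im,m,RT,(200,0,440,300),2.5)[:600])
cv2.imwrite("pics/s7.png",optics.camera("scene"))
E
```

```text
11.65 [ 539.01471935 -160.45440363  201.01621143] [-3.13792158 -0.52492295  1.33580136] [ 0.10694707  0.05265121 -2.99850295] 0.12833344549835543 [ 0.33  0.53  0.22  1.97 -0.76  0.99  0.84]
[0.03 0.08 0.32]
N 3 row [-0.065, 0.003, 0.792, -0.002, -0.005, -0.021]
N 1 row [0.0, 0.0, 0.44, 0.0, 0.0, -0.0]
```

View pics/w7o.png

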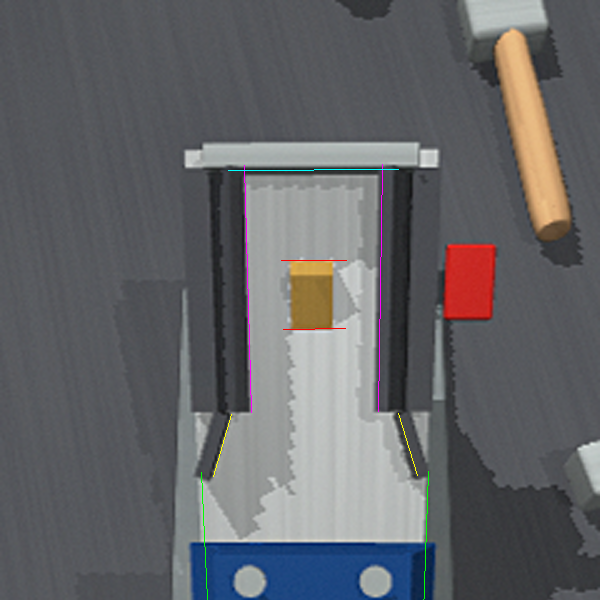

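The view is square on and the overlay lies on the rail to within about 1 mm: jaws at columns 250/379, flare and catch in line. Lowering towards the apron.

Call:
drive_tool([
  [-0.065,0.003,0.792,0,0,-0.021,1],
  [-0.065,0.003,0.792,0,0,-0.021,1],
  [-0.065,0.003,0.792,0,0,-0.021,1],
  [0,0,0.3,0,0,0,1],
  [0,0,0.14,0,0,0,1],
  [0,0,0,0,0,0,1],
  [0,0,0,0,0,0,1],
])

```text
t: 12.45
position: [555.9, -99.4, 78.3]
tcp_rot: [3.134, -0.525, 1.349]
force: [0.1, -0.5, -2.1]
grip_width: 0.126
```

```bash
cat >> h.py <<'E'
def rel():
    s=ctrl.get_state();C=np.linalg.inv(RT)@cur()
    print("t",round(s['t'],2),"tcp in rail",C[:3,3].round(1),"rot",np.degrees(R.from_matrix(Rr.T@cur()[:3,:3]).as_rotvec()).round(2),"F rail",(RT[:3,:3].T@s['force']).round(1),"tq",s['ft_torque'].round(2),"g",round(s['grip_width'],3))
E
python3 - <<'E'
from h import *
rel()
m=optics.camera_model("wrist");im=optics.camera("wrist")
cv2.imwrite("pics/w8o.png",overlay(im,m,RT,(160,60,480,300),2.5)[:600])
cv2.imwrite("pics/s8.png",cv2.resize(optics.camera("scene")[170:310,220:400],None,fx=4,fy=4))
rel()
E
```

```text
t 12.45 tcp in rail [-108.9   -2.2   37.8] rot [-0.21  0.05 -0.35] F rail [-1.4 -0.2 -1.6] tq [-0.91  0.27 -0.03] g 0.126
t 12.55 tcp in rail [-109.1   -2.2   38. ] rot [-0.24  0.05 -0.34] F rail [-1.7 -0.8 -2.5] tq [-0.89  0.28  0.03] g 0.124
```

View pics/w8o.png

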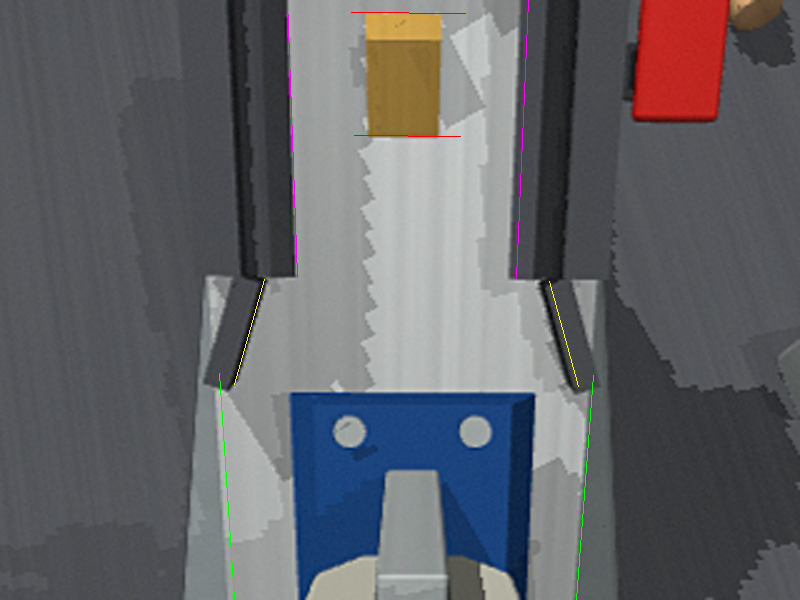

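View pics/s8.png

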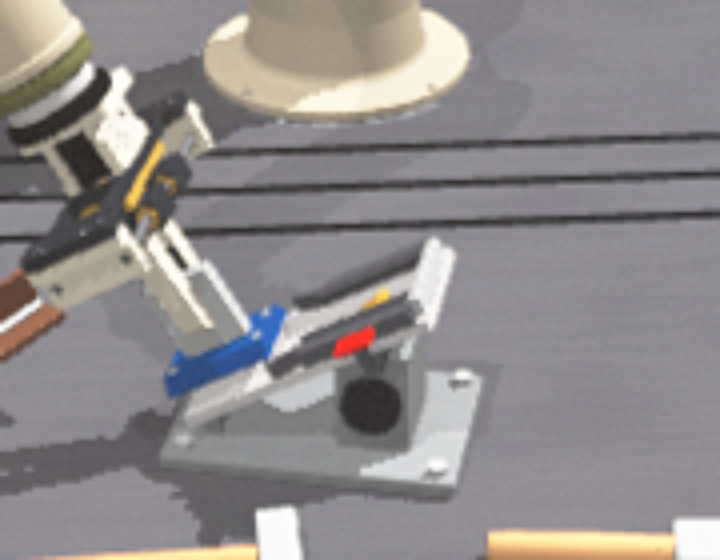

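The carrier hangs about 11 mm above the apron, 2 mm to the −y side. The image (413 against 406) and the measured pose (−2.2) agree. I'll correct that and lower.

Call:
drive_tool([
  [0,-0.044,0.08,0,0,0.06,1],
  [0,0,0.06,0,0,0,1],
  [0,0,0.04,0,0,0,1],
  [0,0,0,0,0,0,1],
  [0,0,0,0,0,0,1],
])

```text
t: 13.05
position: [554.0, -94.0, 70.2]
tcp_rot: [3.139, -0.526, 1.343]
force: [-4.3, -3.6, 9.0]
grip_width: 0.125
```

```bash
python3 - <<'E'
from h import *
rel()
E
```

```text
t 13.05 tcp in rail [-108.8    0.9   28.4] rot [-0.14  0.13 -0.02] F rail [ 0.6  3.4 10. ] tq [-0.37  0.92  0.43] g 0.125
```

Floor contact at TCP height 28.4 (≈10 N). A quick picture before sliding.

```bash
python3 - <<'E'
from h import *
m=optics.camera_model("wrist");im=optics.camera("wrist")
cv2.imwrite("pics/w9o.png",overlay(im,m,RT,(160,60,480,300),2.5)[:600])
rel()
E
```

```text
t 13.1 tcp in rail [-108.9    0.9   28.5] rot [-0.15  0.12 -0.02] F rail [1.6 3.3 9.1] tq [-0.37  0.85  0.4 ] g 0.126
```

View pics/w9o.png

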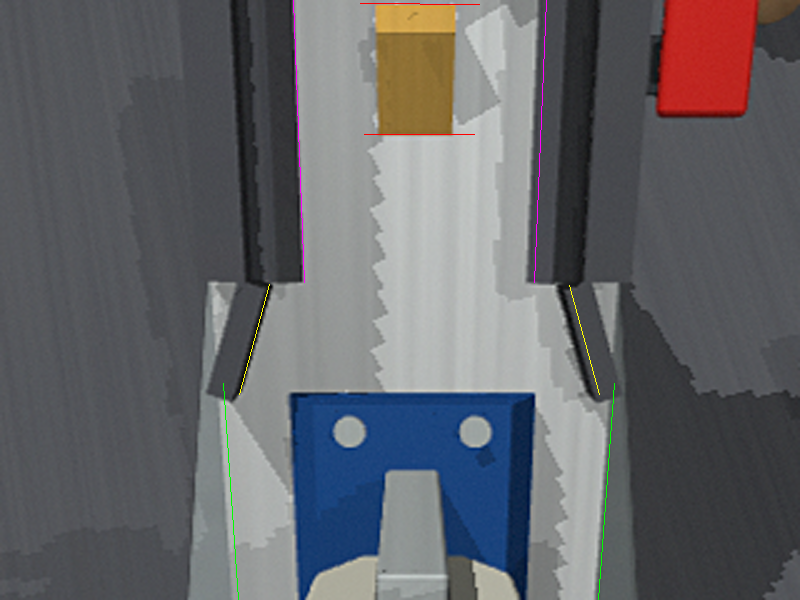

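The carrier is aligned to within about 0.8 mm (413 against 415–417). I'll trim that, ease the press slightly, and slide up into the flare.

Call:
drive_tool([
  [0,0.016,-0.02,0,0,0,1],
  [0.16,0,0,0,0,0,1],
  [0.16,0,0,0,0,0,1],
  [0.16,0,0,0,0,0,1],
  [0.16,0,0,0,0,0,1],
  [0,0,0,0,0,0,1],
])

```text
t: 13.7
position: [561.5, -65.7, 87.2]
tcp_rot: [3.139, -0.526, 1.345]
force: [-0.1, 0.8, 4.2]
grip_width: 0.126
```

```bash
python3 - <<'E'
from h import *
rel()
m=optics.camera_model("wrist");im=optics.camera("wrist")
cv2.imwrite("pics/w10o.png",overlay(im,m,RT,(160,60,480,300),2.5)[:600])
E
```

```text
t 13.7 tcp in rail [-74.9  -0.1  28.5] rot [-0.1   0.17 -0.13] F rail [2.7 0.3 3.3] tq [-0.2   0.13 -0.  ] g 0.126
```

View pics/w10o.png

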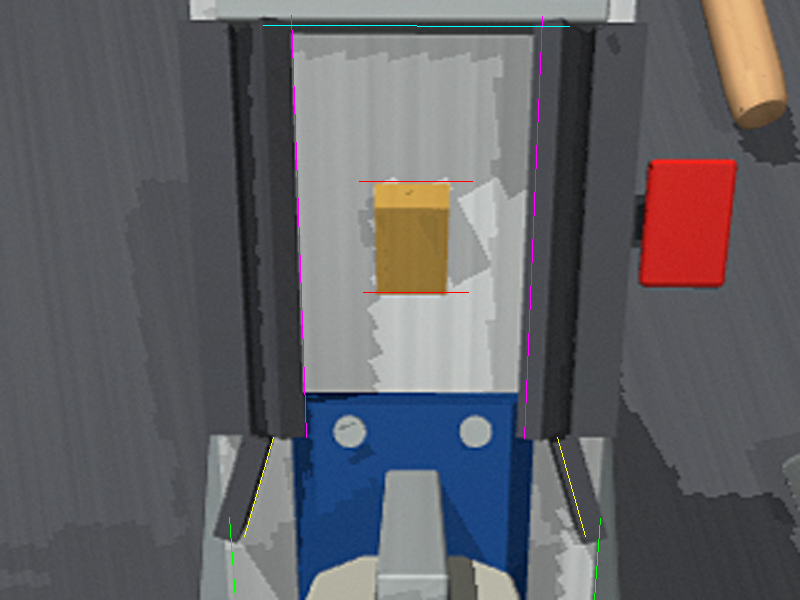

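The front end has entered the jaws cleanly, and the forces are small. On over the catch.

Call:
drive_tool([
  [0.16,0,0,0,0,0,1],
  [0.16,0,0,0,0,0,1],
  [0.16,0,0,0,0,0,1],
  [0.14,0,0,0,0,0,1],
  [0.12,0,0,0,0,0,1],
  [0.1,0,0,0,0,0,1],
])

```text
t: 14.35
position: [569.3, -32.0, 107.4]
tcp_rot: [3.139, -0.524, 1.342]
force: [-1.3, -4.3, -4.0]
grip_width: 0.13
```

```bash
python3 - <<'E'
from h import *
rel()
m=optics.camera_model("wrist");im=optics.camera("wrist")
cv2.imwrite("pics/w11o.png",overlay(im,m,RT,(160,60,480,300),2.5)[:600])
E
```

```text
t 14.35 tcp in rail [-34.9  -0.   28.7] rot [-0.12  0.05 -0.01] F rail [-5.9  0.3 -1.2] tq [-1.84  0.57 -0.05] g 0.13
```

View pics/w11o.png

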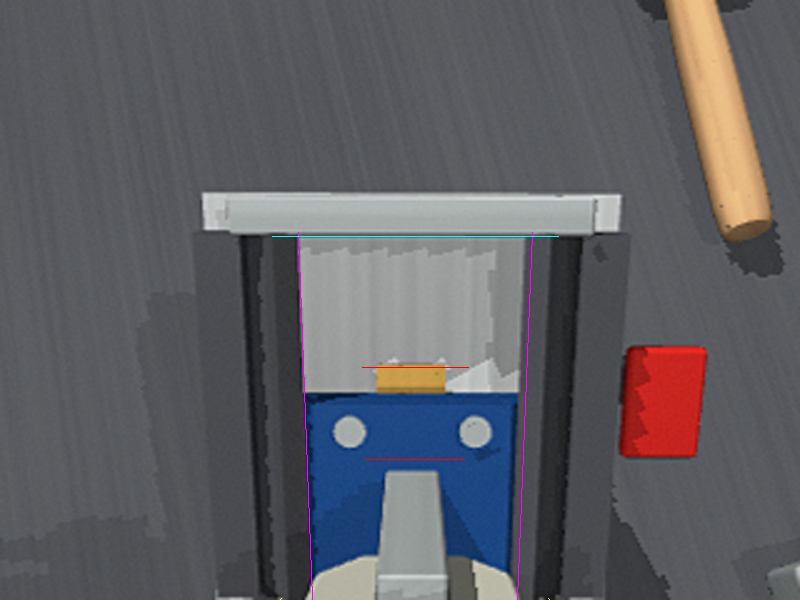

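The front edge (row 393) has not shifted relative to the gripper, so nothing has slipped. The catch is being ridden down, with about 6 N resistance. Continuing.

Call:
drive_tool([
  [0.12,0,0,0,0,0,1],
  [0.12,0,0,0,0,0,1],
  [0.12,0,0,0,0,0,1],
  [0.1,0,0,0,0,0,1],
  [0.08,0,0,0,0,0,1],
  [0,0,0,0,0,0,1],
])

```text
t: 15.0
position: [574.8, -8.1, 121.3]
tcp_rot: [3.139, -0.526, 1.344]
force: [-0.3, -1.0, 2.0]
grip_width: 0.124
```

```bash
python3 - <<'E'
from h import *
rel()
m=optics.camera_model("wrist");im=optics.camera("wrist")
cv2.imwrite("pics/w12o.png",overlay(im,m,RT,(160,60,480,300),2.5)[:600])
E
```

```text
t 15.0 tcp in rail [-6.7  0.1 28.5] rot [-0.09  0.15 -0.08] F rail [0.1 0.1 2.2] tq [-0.65  0.09 -0.09] g 0.124
```

View pics/w12o.png

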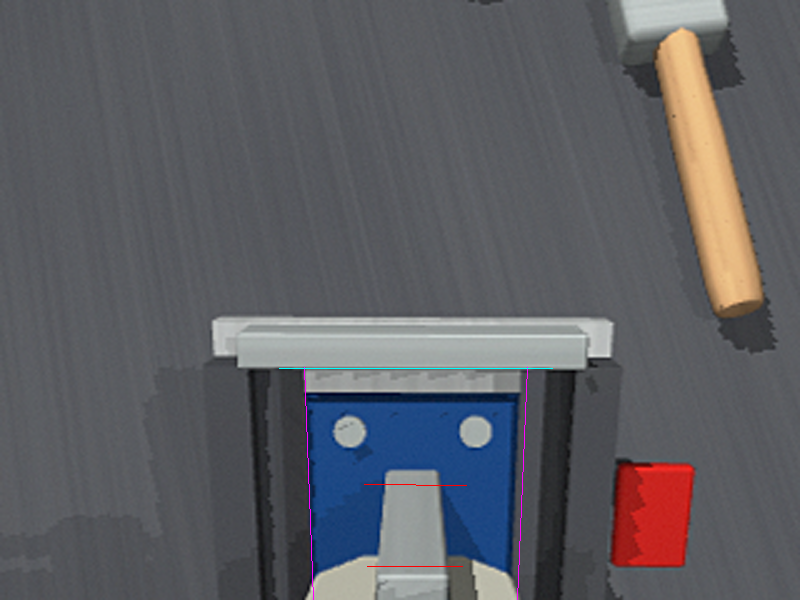

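About 8 mm remains to the stop. Creep on until it pushes back.

Call:
drive_tool([
  [0.05,0,0,0,0,0,1],
  [0.05,0,0,0,0,0,1],
  [0.04,0,0,0,0,0,1],
  [0.03,0,0,0,0,0,1],
  [0,0,0,0,0,0,1],
])

```text
t: 15.55
position: [576.1, -1.6, 125.1]
tcp_rot: [3.14, -0.526, 1.343]
force: [-0.2, -1.0, -1.8]
grip_width: 0.126
```

```bash
python3 - <<'E'
from h import *
rel()
m=optics.camera_model("wrist");im=optics.camera("wrist")
cv2.imwrite("pics/w13o.png",overlay(im,m,RT,(160,60,480,300),2.5)[:600])
E
```

```text
t 15.55 tcp in rail [ 0.9  0.2 28.5] rot [-0.08  0.11 -0.04] F rail [-1.7 -0.1 -1. ] tq [-1.17  0.33 -0.08] g 0.126
```

View pics/w13o.png

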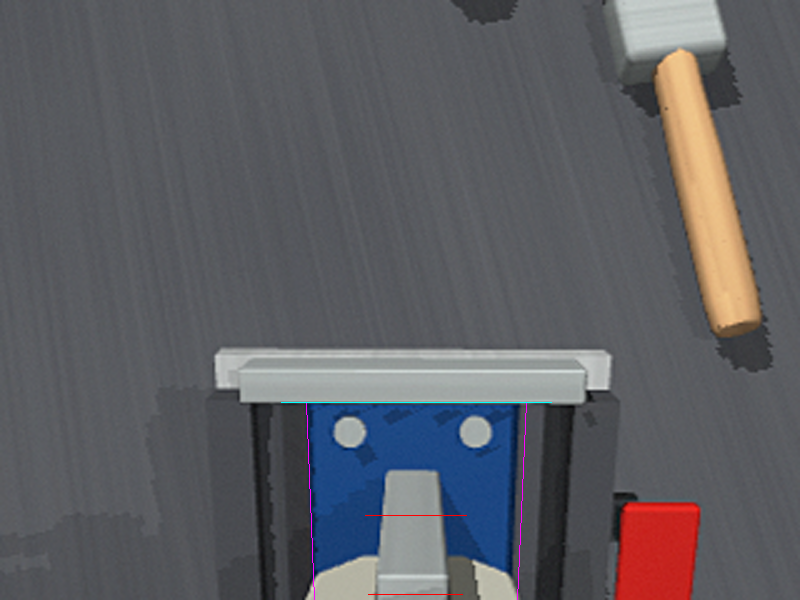

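The plate's front edge now meets the end stop (row 403), and the pad looks raised again. One more small push to feel the stop.

Call:
drive_tool([
  [0.03,0,0,0,0,0,1],
  [0.02,0,0,0,0,0,1],
  [0,0,0,0,0,0,1],
])

```text
t: 15.9
position: [576.2, -1.2, 125.5]
tcp_rot: [3.14, -0.523, 1.341]
force: [-1.6, -5.4, -5.4]
grip_width: 0.128
```

```bash
python3 - <<'E'
from h import *
rel()
E
```

```text
t 15.9 tcp in rail [ 1.5  0.3 28.6] rot [-0.11 -0.05  0.04] F rail [-7.5  0.3 -1.9] tq [-2.32  0.73  0.06] g 0.128
```

Against the stop: 7.5 N with hardly any motion. Now a gentle pull back to test the lock.

Call:
drive_tool([
  [-0.04,0,0,0,0,0,1],
  [-0.04,0,0,0,0,0,1],
  [-0.04,0,0,0,0,0,1],
  [-0.02,0,0,0,0,0,1],
  [0,0,0,0,0,0,1],
])

```text
t: 16.4
position: [575.7, -4.5, 123.6]
tcp_rot: [3.139, -0.528, 1.344]
force: [-1.0, 1.7, 4.4]
grip_width: 0.13
```

```bash
python3 - <<'E'
from h import *
rel()
E
```

```text
t 16.4 tcp in rail [-2.4  0.  28.6] rot [-0.08  0.23 -0.09] F rail [3.4 1.4 3.1] tq [0.38 0.05 0.  ] g 0.13
```

Call:
drive_tool([
  [-0.04,0,0,0,0,0,1],
  [0,0,0,0,0,0,1],
  [0,0,0,0,0,0,1],
])

```text
t: 16.7
position: [575.6, -4.7, 123.5]
tcp_rot: [3.139, -0.53, 1.345]
force: [0.4, 5.5, 11.2]
grip_width: 0.122
```

```bash
python3 - <<'E'
from h import *
rel()
E
```

```text
t 16.7 tcp in rail [-2.6  0.  28.7] rot [-0.05  0.38 -0.15] F rail [10.3  0.9  7. ] tq [ 1.72 -0.16  0.05] g 0.122
```

Locked: 2 mm more pull gave only 0.2 mm of motion and the force rose to 10 N. Relieve, open, and back straight off.

Call:
drive_tool([
  [0.05,0,0,0,0,0,1],
  [0.04,0,0,0,0,0,1],
  [0,0,0,0,0,0,1],
  [0,0,0,0,0,0,0],
  [0,0,0,0,0,0,0],
  [0,0,0,0,0,0,0],
  [0,0,0,0,0,0,0],
  [0,0,0,0,0,0,0],
  [0,0,0,0,0,0,0],
  [0,0,0,0,0,0,0],
])

```text
t: 17.7
position: [575.8, -3.7, 124.0]
tcp_rot: [3.14, -0.525, 1.343]
force: [-0.3, 0.5, 0.2]
grip_width: 0.499
```

Call:
drive_tool([
  [0,0,-0.2,0,0,0,0],
  [0,0,-0.5,0,0,0,0],
  [0,0,-0.8,0,0,0,0],
  [0,0,-0.8,0,0,0,0],
  [0,0,-0.8,0,0,0,0],
  [0,0,0,0,0,0,0],
  [0,0,0,0,0,0,0],
])

```text
t: 18.4
position: [558.0, -80.0, 259.2]
tcp_rot: [3.137, -0.525, 1.343]
force: [0.2, 0.1, -0.8]
grip_width: 0.498
```

```bash
python3 - <<'E'
from h import *
rel()
m=optics.camera_model("wrist");im=optics.camera("wrist")
c=overlay(im,m,RT,(200,60,440,300),2.5)
C=RT
for q in [(40,22,12),(40,-22,12),(-40,22,12),(-40,-22,12),(25,6,68),(25,-6,68),(-25,-6,68),(-25,6,68)]:
    p=(proj(m,(C@np.r_[q,1])[:3])-[200,60])*2.5; cv2.circle(c,tuple(int(round(v)) for v in p),2,(0,255,0),-1)
cv2.imwrite("pics/w14o.png",c)
cv2.imwrite("pics/w14.png",im)
cv2.imwrite("pics/s14.png",cv2.resize(optics.camera("scene")[200:320,150:490],None,fx=2.3,fy=2.3))
E
```

```text
t 18.4 tcp in rail [ -1.7   0.2 184.9] rot [-0.23  0.07 -0.03] F rail [-0.2 -0.2 -0.7] tq [-0.56  0.23  0.04] g 0.498
```

View pics/w14o.png

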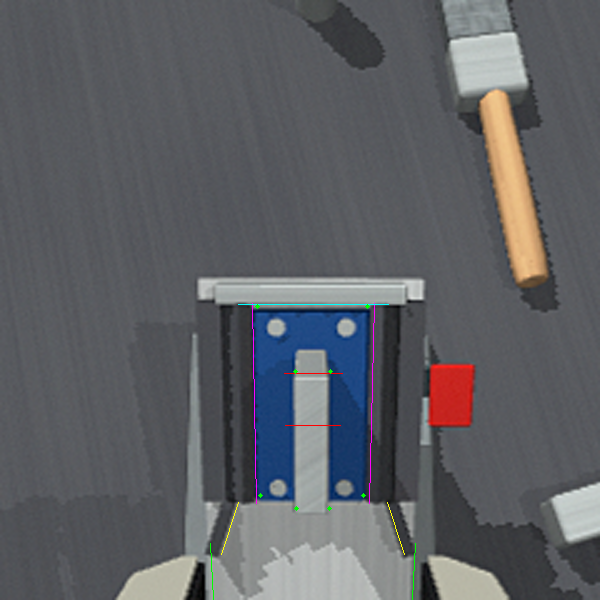

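View pics/s14.png

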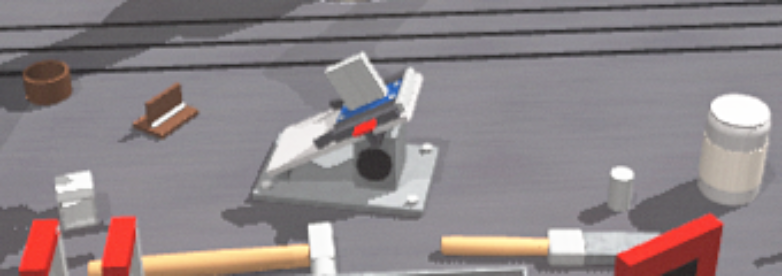

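The carrier sits in the jaws about 2 mm down from the stop, which is the lock's play. The pad is up, the gripper is clear and the bystanders are in place. Handing in.

```bash
python3 -c "
from h import *
print(ctrl.sign_off())"
```

```text
the job is handed in; nothing more can be done
None
```

The carrier is in the dovetail and locked, and I handed the job in at about 18.5 s. I gripped it by the tab, laid it on the apron, slid it up through the flare and over the catch to the end stop, then released it.

- **Stop and lock:** It stopped firmly against the end stop, where the push reached 7.5 N with almost no motion. When I pulled it back down the rail, it gave about 4 mm to the catch. After that, another 2 mm of commanded pull moved it only 0.2 mm and the force rose to 10 N.
- **Final position:** The last pictures show it in line and resting on the catch, about 2 mm short of the fitted home point (5 mm allowed). The red pad is up and the gripper is clear.
- **Bystanders:** The ones in view look undisturbed.
- **Not confirmed directly:** The catch joint's value cannot be read, so the locking rests on the pull test and the pictures. The 4 mm of free play is a little more than the 3 mm stated, which is within my measurement error.
- **What went wrong:** My first grasp failed because I lifted before the slow fingers had closed. The carrier did not move, and the second grasp held.

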